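# Size a returned roll adapter on the stepped cone and file it by colour

### The job

Squeeze the two orange buttons of the cap on the sizing cone together, lift the cap off and stand it upright on the white notepad. Then take the grey ring that lies on the pink slip, slide it gently down over the cone until it stops, and let go of it to see on which coloured step it rests; then take it off again and lay it flat in the tray of that colour. Set things down rather than drop them, and leave the other two rings and everything else on the desk where they are.

Things in the scene. Friction and masses are not known exactly. Their poses are not given: they have to be found in the camera images.
- gauge: Sizing cone, fixed upright. Origin: centre of its underside, on its vertical axis. Black foot 90 mm across, 12 mm high, then three round steps with flat shoulders: red 45 mm across, top at height 40 mm; yellow 38 mm across, top at 56 mm; blue 30 mm across, top at 72 mm. A ring slid down over the tip stops with its underside on the top of one of them: that colour is its size.
- gauge_tip (a point): Point of the sizing cone's tip, on its axis, 98 mm above the desk. From above the blue step (72 mm) to 80 mm runs a bare aluminium spindle 21 mm across, then a neck 9 mm across up to 89 mm, then a head 19 mm across up to 93 mm, then a short conical tip.
- cap: Black cap over the tip of the sizing cone, 44 mm across, 46 mm high, about 95 g. Origin: centre of its underside, which at first rests on the top of the blue step, 72 mm above the desk; z up. Hooks inside catch under the cone's head (2 to 3 mm of vertical play). It can turn on the cone. It must rise about 30 mm to clear the tip.
- cap_grip (a point): Point midway between the cap's two orange spring buttons, 24 mm above the cap's underside. They stick out at +y and -y of this frame: faces 22 mm wide, 26 mm high, 62 mm apart when free, 48 mm apart when both are fully in (7 mm each; 4 rising to 7.5 N). Only while both are held fully in do the hooks let the cap be lifted straight off.
- notepad: Ruled white notepad, fixed flat on the desk, 148 mm (its x) by 105 mm (its y), 4 mm thick. Origin: centre of its underside. Nothing lies on it.
- slip: Pink returns slip, paper lying flat on the desk, 148 mm (its x) by 105 mm (its y). Origin: its centre. The ring to be sized lies on it, within about 25 mm of its centre.
- ring_a: Grey plastic roll-adapter ring, 60 mm outside, 26 mm high, about 80 g, lying flat. Origin: centre of its underside, z along its axis. The three rings look alike from outside and differ only in bore: one has 25, one 33, one 41 mm; which is which is not marked. Any of them may be the one on the pink slip; the other two lie elsewhere on the desk and stay.
- ring_b: Grey plastic roll-adapter ring, 60 mm outside, 26 mm high, about 80 g, lying flat. Origin: centre of its underside, z along its axis. The three rings look alike from outside and differ only in bore: one has 25, one 33, one 41 mm; which is which is not marked. Any of them may be the one on the pink slip; the other two lie elsewhere on the desk and stay.
- ring_c: Grey plastic roll-adapter ring, 60 mm outside, 26 mm high, about 80 g, lying flat. Origin: centre of its underside, z along its axis. The three rings look alike from outside and differ only in bore: one has 25, one 33, one 41 mm; which is which is not marked. Any of them may be the one on the pink slip; the other two lie elsewhere on the desk and stay.
- tray_red: Shallow open red tray, fixed on the desk, 120 mm square outside, rim 10 mm high, walls and floor 3 mm thick. Origin: centre of its underside.
- tray_yellow: Shallow open yellow tray, fixed on the desk, 120 mm square outside, rim 10 mm high, walls and floor 3 mm thick. Origin: centre of its underside.
- tray_blue: Shallow open blue tray, fixed on the desk, 120 mm square outside, rim 10 mm high, walls and floor 3 mm thick. Origin: centre of its underside.
- mug: White mug, loose, 76 mm across, 90 mm high; handle at its +y, reaching about 65 mm from its axis. Origin: centre of its underside.
- pen_pot: Dark pen pot, loose, 68 mm across, with pens up to 140 mm high. Origin: centre of its underside.
- stapler: Stapler with a red top, loose, 140 mm along its x, 36 mm wide, 52 mm high. Origin: centre of its underside.
- calculator: Black calculator, loose, 150 mm along its x, 80 mm wide, 19 mm high. Origin: centre of its underside.
- tape: Tape dispenser, loose, 140 mm along its x, 55 mm wide, 77 mm high. Origin: centre of its underside.
- punch: Hole punch, loose, 100 mm along its x, 120 mm wide, 72 mm high. Origin: centre of its underside.
Not all that is in view belongs to the job. There is more than one size of the tray_red; the job needs the smaller.

How it is judged:
On the way, in this order (a step that is already met when the one before it is completed fails the run):
1. the cap is off the cone and stands upright, released, on the notepad (x of cap in the frame of notepad between -0.074 and 0.074 m and y of cap in the frame of notepad between -0.0525 and 0.0525 m and height (world z) of cap below 0.012 m and angle between cap's own z axis and vertical below 0.12 rad and linear speed of cap below 0.02 m/s and contact force between the fingers and cap below 0.05 N), for 0.2 s.
2. the ring from the pink slip rests, released, on its step of the cone; the other rings are where they were (((horizontal distance between ring_a and gauge below 0.006 m and height (world z) of ring_a between 0.052 and 0.06 m and angle between ring_a's own z axis and vertical below 0.1 rad and linear speed of ring_a below 0.02 m/s and contact force between the fingers and ring_a below 0.05 N and distance of each of ring_b, ring_c from where it was at the start of the episode below 0.02 m and horizontal distance between each of ring_b, ring_c and slip above 0.06 m) or (horizontal distance between ring_b and gauge below 0.006 m and height (world z) of ring_b between 0.068 and 0.076 m and angle between ring_b's own z axis and vertical below 0.1 rad and linear speed of ring_b below 0.02 m/s and contact force between the fingers and ring_b below 0.05 N and distance of each of ring_a, ring_c from where it was at the start of the episode below 0.02 m and horizontal distance between each of ring_a, ring_c and slip above 0.06 m) or (horizontal distance between ring_c and gauge below 0.006 m and height (world z) of ring_c between 0.036 and 0.044 m and angle between ring_c's own z axis and vertical below 0.1 rad and linear speed of ring_c below 0.02 m/s and contact force between the fingers and ring_c below 0.05 N and distance of each of ring_a, ring_b from where it was at the start of the episode below 0.02 m and horizontal distance between each of ring_a, ring_b and slip above 0.06 m))), for 0.3 s.
At the end, for the whole second after the job is handed in: Ring from the slip flat (6 deg), still and released in the tray of its step's colour (centres within 45 mm); other rings within 20 mm of their places; cap upright (7 deg), still, released, its centre over the notepad (all of step 1 and ((horizontal distance between ring_a and tray_yellow below 0.045 m and height (world z) of ring_a below 0.008 m and angle between ring_a's own z axis and vertical below 0.1 rad and linear speed of ring_a below 0.02 m/s and contact force between the fingers and ring_a below 0.05 N and distance of each of ring_b, ring_c from where it was at the start of the episode below 0.02 m and horizontal distance between each of ring_b, ring_c and slip above 0.06 m) or (horizontal distance between ring_b and tray_blue below 0.045 m and height (world z) of ring_b below 0.008 m and angle between ring_b's own z axis and vertical below 0.1 rad and linear speed of ring_b below 0.02 m/s and contact force between the fingers and ring_b below 0.05 N and distance of each of ring_a, ring_c from where it was at the start of the episode below 0.02 m and horizontal distance between each of ring_a, ring_c and slip above 0.06 m) or (horizontal distance between ring_c and tray_red below 0.045 m and height (world z) of ring_c below 0.008 m and angle between ring_c's own z axis and vertical below 0.1 rad and linear speed of ring_c below 0.02 m/s and contact force between the fingers and ring_c below 0.05 N and distance of each of ring_a, ring_b from where it was at the start of the episode below 0.02 m and horizontal distance between each of ring_a, ring_b and slip above 0.06 m))); the robot touches nothing.
It fails at once if the mug, pen pot, stapler, calculator, tape dispenser or hole punch was knocked more than 30 mm from its place (distance of any of mug, pen_pot, stapler, calculator, tape, punch from where it was at the start of the episode above 0.03 m).
It fails at once if a ring was dropped instead of being set down (it fell at more than 0.65 m/s, a drop of about 20 mm) ((contact force between the fingers and ring_a below 0.05 N and linear speed of ring_a above 0.65 m/s) or (contact force between the fingers and ring_b below 0.05 N and linear speed of ring_b above 0.65 m/s) or (contact force between the fingers and ring_c below 0.05 N and linear speed of ring_c above 0.65 m/s)).
It fails at once if the cap was dropped instead of being set down (it fell at more than 0.65 m/s) (contact force between the fingers and cap below 0.05 N and linear speed of cap above 0.65 m/s).
It fails at once if a ring was rammed on to the sizing cone (more than 60 N) (contact force between any of ring_a, ring_b, ring_c and gauge above 60 N).
It also fails if it takes over 67 s, if anything falls off the work surface, if the arm or the gripper's body presses on something with over 40 N, if the wrist force passes 120 N, or if a joint passes its speed limit or range.

### The arm

A 6-joint arm with a two-finger parallel gripper is mounted at the origin on the work surface. World frame = base frame: x ahead of the robot, y to its left, z up, the work surface at z = 0. Lengths are in m, angles in rad, forces in N, time in s.
With the tool pointing down it reaches from about 0.325 to 0.775 m from the base axis. Payload 5.5 kg.
Tool frame: the origin (TCP) lies on the centre line of the jaws, within the pads' length; the fingertips stand 14 mm ahead of it and the grasp point (between the pads) lies 5 mm behind it; z points along the fingers, y is the direction in which the jaws open and shut (so a half turn about z gives the same grasp; the last joint's range is limited). The gripper opens to 85 mm and grips with 20 to 120 N. Pads are 22 mm wide; open, the fingers measure 114 mm over their backs; the gripper's body (76 mm by 85 mm) begins 54 mm behind the grasp point. The pads swing forward as they close: fully open they stand 13 mm farther back than shut.
Start: joints at [-1.291, 0.091, 1.231, -0, 1.82, -0.057], TCP at [0.198, -0.566, 0.245] pointing down, gripper open.
Joint ranges: [-2.87, 2.87], [-0.86, 2.18], [0.17, 2.46], [-1.51, 4.65], [0.06, 2.69], [-2.65, 2.65]. Speed limits (rad/s): [2.57, 2.57, 3.01, 3.14, 3.14, 3.14].

### API

Orientations are given as [roll, pitch, yaw] about the fixed x, y, z axes, in that order (R = Rz(yaw) Ry(pitch) Rx(roll)).
In Python, from station import r gives the robot as it stands.
- The arm moves only by the shell command python3 -m creep 'ROWS'. ROWS is JSON, one flat list of numbers, 5 for each row, row after row: the opening, from 0 (shut) to 1 (fully open), then the shift along the tool's x, y, z in units of 25 mm (1.0 is 25 mm), then the turn about the tool's z in degrees. A call has exactly 10 rows; each row shifts and turns the commanded pose from where the row before left it, along the tool's axes as they then stand; what a row does not reach is not made up. A row lasts 1/12 s, in which the tool goes at most 41.7 mm and 7.16 degrees, less where a joint would pass 70% of its speed; a pose out of reach is approached as far as the arm can. A call is refused whole if a number of a shift passes 1 or a number of a turn 7.16, either way. A call with a gripper value outside its range is refused whole. The fingers move at their own pace and stop on an object; the grip force is fixed at half the most. Time passes only in rows, so rows that do not move let the fingers close, or fill a call up. It gives the time, the measured TCP pose, the force and the opening at its end, in the units of the state.
- r.observe(): the state, without advancing time (a new reading comes with each control period).
- r.get_image(name): name is "scene" or "top" or "wrist"; returns the picture (384x512x3 uint8, blue, green, red); there is no depth.
- r.camera_model(name): a dict with "camera_matrix" (3x3 intrinsics, pixels), "R" (3x3) and "t" (3): a world point X has camera coordinates R X + t; the wrist camera has in their place "tool_from_camera" (4x4, takes a point from camera to tool coordinates, whose origin is the TCP and whose axes are the flange's). Camera axes: x right, y down, z forward; pixel columns grow to the right and rows downward; lengths in m; the calibration is good to about 2 mm. The wrist camera is an equidistant fisheye: a pixel r from the principal point sees the ray r / f radians off the axis. A picture is of the moment at which its call begins: read the wrist's pose just before it. camera_model takes no time and is no camera call.
- r.hand_in(): hands the job in, once; it reports no verdict.
The state is a dict: "time": time; "qpos": joint angles; "dq": joint speeds; "tau": joint torques, N m; "tcp_pos": TCP position; "tcp_rot": TCP orientation; "contact_force": force on the tool from outside, world axes, zero at the start; "torque": the same for the moment, N m; "opening": opening from 0.0 (shut) to 1.0 (fully open).
Only numpy, scipy, OpenCV 4.12 (cv2) and the standard library are available. Lean on these libraries where they do the work, as an engineer would, in place of code of your own. Each camera call takes 0.05 s, during which the arm holds its last target.

## Working session

There is one attempt and no reset: what is moved stays moved. The work goes in short steps, Python scripts to look and compute and a shell command to move; the robot and the scene stay as the last step left them, time stands still between calls to the robot, and variables do not carry over. Pictures are saved under pics/ and viewed, and the job is handed in when it is done.

```bash
ls; mkdir -p pics
python3 - <<'E'
from station import r
import cv2
print(r.observe())
for n in("scene","top","wrist"):
    cv2.imwrite(f"pics/{n}0.png",r.get_image(n)); print(n,r.camera_model(n))
E
```

```text
pics
{'time': 0.0, 'qpos': array([-1.29071904e+00,  9.18707090e-02,  1.23188837e+00,  3.07987573e-05,
        1.81978414e+00, -5.67077778e-02]), 'dq': array([ 6.55693331e-04, -9.91718419e-04, -8.16347268e-05,  3.06817599e-03,
       -1.77627166e-05,  6.29719204e-04]), 'tau': array([ 9.34754507e-05, -4.58734345e+01, -4.18021739e+01, -1.20327036e-04,
        1.15103769e-02,  1.14783072e-05]), 'tcp_pos': array([ 0.19820674, -0.56605187,  0.24414233]), 'tcp_rot': array([-3.13964691e+00, -1.40368706e-04,  3.36792491e-01]), 'contact_force': array([-0.29991383, -0.17313986,  0.86778135]), 'torque': array([0.01050471, 0.01844749, 0.02380761]), 'opening': 0.9995153330464595}
scene {'camera_matrix': array([[474.03875376,   0.        , 254.85937988],
       [  0.        , 474.03875376, 195.28729256],
       [  0.        ,   0.        ,   1.        ]]), 'R': array([[ 3.78117069e-01,  9.25757521e-01,  7.03572068e-04],
       [ 4.88282173e-01, -1.98788521e-01, -8.49743281e-01],
       [-7.86516371e-01,  3.21645980e-01, -5.27196227e-01]]), 't': array([-0.17691651, -0.13197679,  1.82280285])}
top {'
[... 215 characters left out ...]
241422],
       [-0.99583737,  0.02157772, -0.08855698],
       [ 0.08802631, -0.02441526, -0.99581889]]), 't': array([-0.01200132,  0.47993567,  1.39768383])}
wrist {'camera_matrix': array([[297.31863964,   0.        , 255.9215482 ],
       [  0.        , 297.31863964, 195.28316775],
       [  0.        ,   0.        ,   1.        ]]), 'tool_from_camera': array([[-8.64004177e-04, -9.59488356e-01, -2.81746959e-01,
         7.21129055e-02],
       [ 9.99999532e-01, -9.51834868e-04,  1.74875712e-04,
         9.88138484e-04],
       [-4.35967789e-04, -2.81746676e-01,  9.59488729e-01,
        -1.28465157e-01],
       [ 0.00000000e+00,  0.00000000e+00,  0.00000000e+00,
         1.00000000e+00]])}
```

View pics/scene0.png

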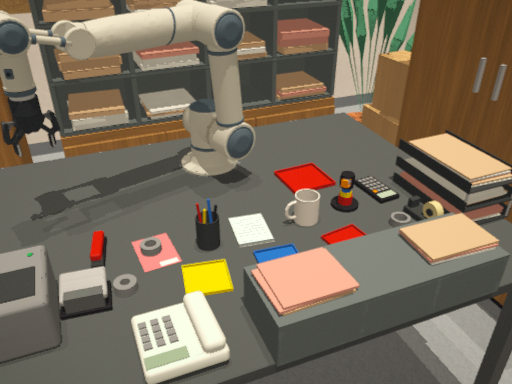

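View pics/top0.png

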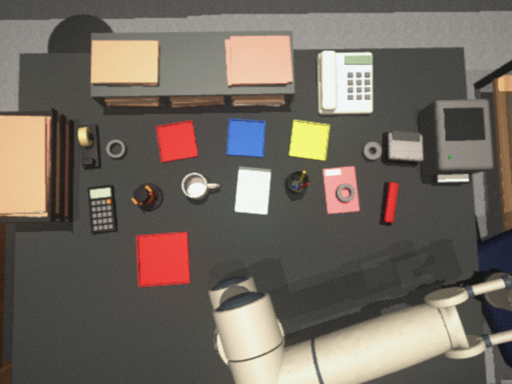

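View pics/wrist0.png

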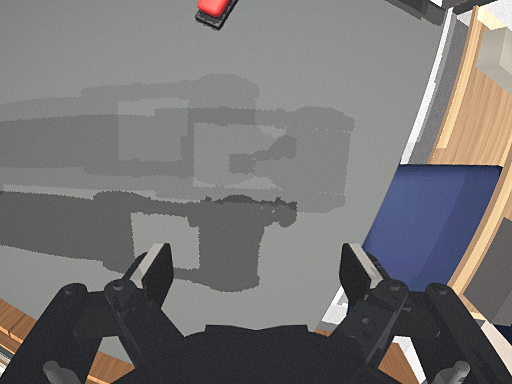

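Listing look-alikes (top view): the rings are on the slip (346,192), by the punch (372,150) and by the tape (115,149), and I want the one on the slip. The red trays are the large one (163,259) and the small one (177,141), and I want the small one. White items are the notepad (252,190), the mug and the phone. The cap is on the cone at (147,195). I'll check these in crops and measure them.

```bash
cat > h.py <<'E'
import cv2,numpy as np
from station import r
from scipy.spatial.transform import Rotation as Ro
def ray(n,uv,st=None):
    m=r.camera_model(n);K=m["camera_matrix"]
    x=(uv[0]-K[0,2])/K[0,0];y=(uv[1]-K[1,2])/K[1,1]
    if n!="wrist":
        R=m["R"];return -R.T@m["t"],R.T@np.array([x,y,1.])
    th=np.hypot(x,y);d=np.array([np.sin(th)*x/max(th,1e-9),np.sin(th)*y/max(th,1e-9),np.cos(th)])
    T=m["tool_from_camera"];W=Ro.from_euler('xyz',st["tcp_rot"]).as_matrix()
    return W@T[:3,3]+st["tcp_pos"],W@T[:3,:3]@d
def plane(n,uv,z,st=None):
    o,d=ray(n,uv,st);return o+d*(z-o[2])/d[2]
def proj(n,X,st=None):
    m=r.camera_model(n);K=m["camera_matrix"]
    if n!="wrist":
        c=m["R"]@X+m["t"];return K[:2,:2]@(c[:2]/c[2])+K[:2,2]
    T=m["tool_from_camera"];W=Ro.from_euler('xyz',st["tcp_rot"]).as_matrix()
    p=W.T@(np.array(X)-st["tcp_pos"]);c=T[:3,:3].T@(p-T[:3,3])
    h=np.hypot(*c[:2]);th=np.arctan2(h,c[2]);return K[:2,:2]@(c[:2]/max(h,1e-9)*th)+K[:2,2]
def blobs(img,lo,hi,amin=30):
    m=cv2.inRange(cv2.cvtColor(img,cv2.COLOR_BGR2HSV),np.array(lo),np.array(hi))
    cs,_=cv2.findContours(m,cv2.RETR_EXTERNAL,cv2.CHAIN_APPROX_NONE)
    return [c for c in sorted(cs,key=cv2.contourArea,reverse=True) if cv2.contourArea(c)>=amin]
E
python3 - <<'E'
from h import *
t=cv2.imread("pics/top0.png");s=cv2.imread("pics/scene0.png")
def rep(name,lo,hi,z,amin=150):
    for c in blobs(t,lo,hi,amin)[:4]:
        q=cv2.minAreaRect(c);P=np.array([plane("top",p,z) for p in cv2.boxPoints(q)])
        e=[P[1]-P[0],P[2]-P[1]]
        print(name,np.round(q[0]),"c",P.mean(0).round(3),"L",[round(float(np.linalg.norm(x)),3) for x in e],"ang",[round(float(np.degrees(np.arctan2(x[1],x[0]))),1) for x in e])
rep("red",(0,180,90),(6,255,255),.008)
rep("yel",(24,120,90),(34,255,255),.008)
rep("blue",(105,150,60),(125,255,255),.008)
rep("pink",(165,50,120),(179,160,255),0)
rep("white",(0,0,200),(179,30,255),.004)
rep("white2",(20,0,170),(100,40,255),.004)
c1=cv2.resize(t[150:240,80:230],None,fx=5,fy=5,interpolation=cv2.INTER_CUBIC)
cv2.imwrite("pics/c1.png",c1)
c2=cv2.resize(s[160:220,315:415],None,fx=7,fy=7,interpolation=cv2.INTER_CUBIC);cv2.imwrite("pics/c2.png",c2)
c3=cv2.resize(t[130:240,310:410],None,fx=5,fy=5,interpolation=cv2.INTER_CUBIC);cv2.imwrite("pics/c3.png",c3)
E
```

```text
red [162. 259.] c [0.259 0.274 0.008] L [0.164, 0.161] ang [-88.2, -177.4]
red [177. 141.] c [0.64  0.226 0.008] L [0.118, 0.119] ang [-81.4, -171.4]
red [390. 202.] c [ 0.424 -0.469  0.008] L [0.132, 0.031] ang [-10.5, -98.8]
yel [309. 140.] c [ 0.634 -0.209  0.008] L [0.123, 0.124] ang [-9.8, -99.3]
blue [246. 137.] c [ 0.647 -0.     0.008] L [0.119, 0.117] ang [-4.8, -94.9]
white [346.  81.] c [ 0.834 -0.343  0.004] L [0.166, 0.207] ang [-90.8, 177.3]
white [381. 348.] c [-0.039 -0.418  0.004] L [0.42, 0.055] ang [-73.0, -163.4]
white [252. 191.] c [ 0.469 -0.019  0.004] L [0.139, 0.106] ang [-6.1, -96.2]
white [249. 331.] c [0.024 0.004 0.004] L [0.056, 0.153] ang [-74.8, -163.9]
white2 [390. 347.] c [-0.036 -0.447  0.004] L [0.482, 0.094] ang [-73.6, -164.2]
white2 [345.  82.] c [ 0.832 -0.338  0.004] L [0.183, 0.21] ang [-90.8, 177.3]
white2 [248. 331.] c [0.024 0.005 0.004] L [0.111, 0.155] ang [-73.5, -162.6]
white2 [252. 191.] c [ 0.47  -0.019  0.004] L [0.143, 0.108] ang [-6.3, -96.4]
```

View pics/c1.png

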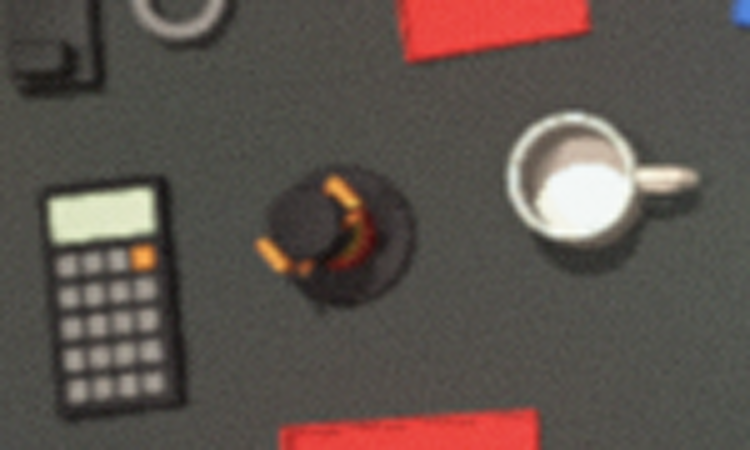

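View pics/c2.png

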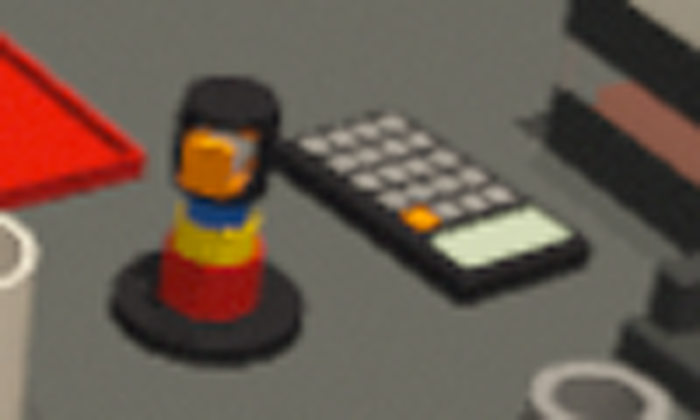

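View pics/c3.png

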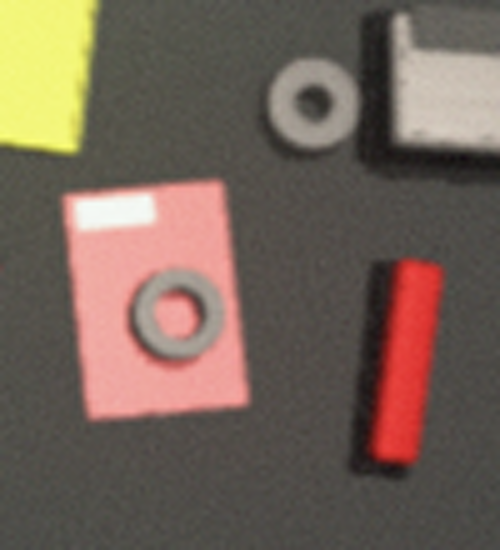

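The crops confirm the choices. The cap's orange buttons are at about (148,188) and (134,201) in the top picture. The ring on the slip has the mid-to-large bore, and the small red tray is at (177,141). Now for precise positions.

Run:
```python
from h import *
t=cv2.imread("pics/top0.png");s=cv2.imread("pics/scene0.png")
print("btn")
for c in blobs(t,(8,130,120),(22,255,255),5):
    (u,v),_=cv2.minEnclosingCircle(c);print(np.round([u,v],1),cv2.contourArea(c),plane("top",(u,v),.107).round(4))
print("scene btn")
for c in blobs(s,(8,130,120),(22,255,255),5)[:6]:print(c.reshape(-1,2).mean(0),cv2.contourArea(c))
# dark blobs around gauge: foot
g=cv2.cvtColor(t,cv2.COLOR_BGR2GRAY)
print(g[190:200,125:175:3])
# grey rings
for c in blobs(t,(0,0,95),(179,40,170),100):
    (u,v),rad=cv2.minEnclosingCircle(c)
    if rad<14:
        print("ring",np.round([u,v,rad],1),plane("top",(u,v),.026).round(4),"d",2*rad*1.37/440)
# gauge axis from scene: colour steps
for n,lo,hi,z in (("red",(0,180,60),(8,255,255),0.026),("yel",(22,150,60),(32,255,255),.048),("blue",(105,120,40),(125,255,255),.064)):
    for c in blobs(s[165:215,330:360],lo,hi,5)[:2]:
        p=c.reshape(-1,2);print(n,p.min(0)+[330,165],p.max(0)+[330,165])
```

```text
btn
[148.  189.5] 24.0 [0.4731 0.2982 0.107 ]
[108. 201.] 15.5 [0.4411 0.4176 0.107 ]
[134. 201.] 14.5 [0.4393 0.3401 0.107 ]
scene btn
[386.39788732  91.95774648] 2506.0
[126.02372881 137.6       ] 2192.5
[287.74654378 111.93087558] 1376.5
[14.41772152  5.84810127] 290.5
[  3.24358974 151.80769231] 190.0
[345.03448276 183.34482759] 54.5
[[ 75  78  76  65  55  59  58  48 166  71  50  52  54  82  78  81  78]
 [ 74  76  80  61  54  60  59  54 100  62  47  56  51  76  77  80  82]
 [ 76  80  77  54  54  58  62  59  64  64  47  59  55  77  82  80  80]
 [ 76  73  77  55  52  60  59  64  90  67  46  56  51  76  79  79  81]
 [ 76  80  75  51  51  58  57  59  73  65  43  57  53  80  80  76  80]
 [ 79  78  79  50  50  55  65  64  48  64  41  56  55  78  74  81  78]
 [ 75  75  80  58  52  62  60  58  33  64  35  53  60  78  79  79  77]
 [ 76  73  86  57  54  59  65  55  31  61  32  54  64  80  81  76  81]
 [ 77  73 116  86  53  60  61  37  34  65  29  61  51  76  80  79  81]
 [ 77  77 111 136  49  55  61  30  50  51  31  60  54  77  79  81  80]]
ring [114.8 148.2   9.7] [0.6161 0.4216 0.026 ] d 0.06059724018790506
ring [372.7 149.8   9.6] [ 0.5944 -0.4132  0.026 ] d 0.05992197006398981
ring [345.  192.1   8.5] [ 0.4581 -0.3169  0.026 ] d 0.053210400884801695
red [338 196] [351 205]
red [330 178] [334 185]
yel [340 190] [351 197]
blue [342 188] [349 191]
```

Run:
```python
from h import *
X=np.array([.456,.319,0])
for z in (0,.026,.048,.064,.118): print(z,proj("scene",X+[0,0,z]).round(1),proj("top",X+[0,0,z]).round(1))
t=cv2.imread("pics/top0.png")
c=cv2.resize(t[165:230,115:180],None,fx=8,fy=8,interpolation=cv2.INTER_CUBIC)
for z,rr,col in((.012,.045,(0,255,0)),(.118,.022,(255,255,0))):
    P=np.array([proj("top",X+[rr*np.cos(a),rr*np.sin(a),z]) for a in np.linspace(0,6.28,60)])
    for p in P: cv2.circle(c,tuple(int(v) for v in ((p-[115,165]+.5)*8)),1,col,-1)
cv2.imwrite("pics/c4.png",c)
```

```text
0 [342.9 203.5] [148.7 197.7]
0.026 [343.6 196.9] [147.  197.1]
0.048 [344.3 191.1] [145.4 196.6]
0.064 [344.8 186.9] [144.3 196.3]
0.118 [346.5 172.3] [140.2 195.1]
```

View pics/c4.png

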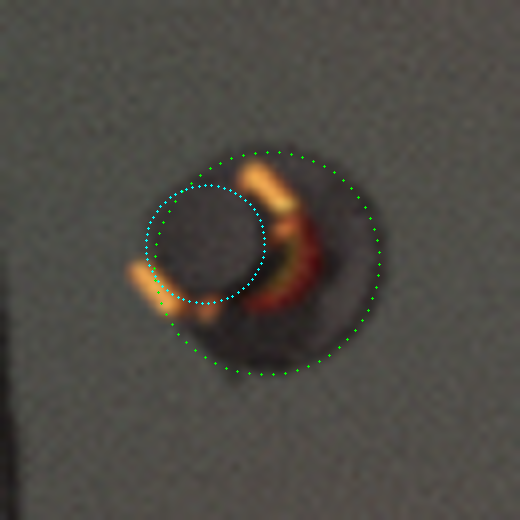

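```bash
python3 -m creep '[1,1,-0.9,0,-2.4, 1,1,-0.9,0,-2.4, 1,1,-0.9,0,-2.4, 1,1,-0.9,0,-2.4, 1,1,-0.9,0,-2.4, 1,1,-0.9,0,-2.4, 1,1,-0.9,0,-2.4, 1,1,-0.9,0,-2.4, 1,1,-0.9,0,-2.4, 1,1,-0.9,0,-2.4]'
cat >> h.py <<'E'
def go(x,y,z,yaw=None):
    st=r.observe();W=Ro.from_euler('xyz',st["tcp_rot"]).as_matrix()
    d=W.T@(np.array([x,y,z])-st["tcp_pos"])/.025
    print("t",round(st["time"],2),"tcp",st["tcp_pos"].round(4),"rot",np.degrees(st["tcp_rot"]).round(1),"op",round(st["opening"],3),"F",st["contact_force"].round(1),"| shift units",d.round(2),"" if yaw is None else "turn %.1f"%((np.degrees(st["tcp_rot"][2])-yaw+180)%360-180))
E
python3 -c "
from h import *
go(.456,.319,.25,43)"
```

```text
time: 0.98
tcp_pos: [0.301, -0.247, 0.2449]
tcp_rot: [-3.141, -0.0, 0.758]
contact_force: [0.4, 0.3, 0.5]
opening: 1.003
t 0.98 tcp [ 0.301  -0.247   0.2449] rot [-180.    -0.    43.4] op 1.003 F [0.4 0.3 0.5] | shift units [ 20.06 -12.19  -0.2 ] turn 0.4
```

```bash
python3 -m creep '[1,1,-0.6,0,0, 1,1,-0.6,0,0, 1,1,-0.6,0,0, 1,1,-0.6,0,0, 1,1,-0.6,0,0, 1,1,-0.6,0,0, 1,1,-0.6,0,0, 1,1,-0.6,0,0, 1,1,-0.6,0,0, 1,1,-0.6,0,0]' >/dev/null;  python3 -m creep '[1,1,-0.6,0,0, 1,1,-0.6,0,0, 1,1,-0.6,0,0, 1,1,-0.6,0,0, 1,1,-0.6,0,0, 1,1,-0.6,0,0, 1,1,-0.6,0,0, 1,1,-0.6,0,0, 1,0.9,-0.6,0,0, 1,0.3,-0.3,0,0]'
python3 -c "
from h import *
go(.456,.319,.25,43)
st=r.observe();im=r.get_image('wrist');cv2.imwrite('pics/w1.png',im)
print(proj('wrist',[.456,.319,.118],st),proj('wrist',[.456,.319,.096],st))
import pickle;pickle.dump(st,open('w1.pkl','wb'))
for c in blobs(im,(8,130,100),(22,255,255),20):print(cv2.boundingRect(c),cv2.contourArea(c),c.reshape(-1,2).mean(0))
"
```

```text
time: 2.65
tcp_pos: [0.4498, 0.2962, 0.2439]
tcp_rot: [-3.14, 0.001, 0.758]
contact_force: [0.4, -0.2, 0.2]
opening: 1.001
t 2.65 tcp [0.4498 0.2962 0.2439] rot [-1.799e+02  1.000e-01  4.340e+01] op 1.001 F [ 0.4 -0.2  0.2] | shift units [ 0.81 -0.49 -0.24] turn 0.4
[240.63162128 169.51796804] [241.81279325 164.88856507]
(0, 326, 20, 41) 393.0 [  5.30612245 345.32653061]
(261, 147, 19, 31) 211.5 [271.31428571 158.4952381 ]
(476, 247, 36, 67) 144.5 [488.84172662 279.30215827]
(211, 148, 10, 27) 77.0 [217.06451613 159.14516129]
(489, 291, 23, 22) 40.5 [500.23404255 301.65957447]
```

View pics/w1.png

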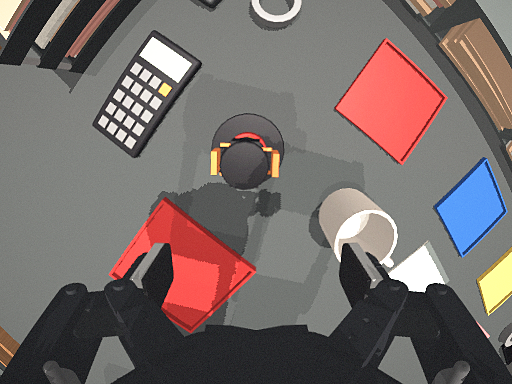

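Run:
```python
from h import *
import pickle;st=pickle.load(open('w1.pkl','rb'));im=cv2.imread('pics/w1.png')
c=im[100:200,190:310];c=cv2.resize(c,None,fx=6,fy=6,interpolation=cv2.INTER_CUBIC);cv2.imwrite('pics/w1c.png',c)
for p in((213.5,150),(213,174),(277,150),(277,174)):print(plane('wrist',p,.109,st).round(4))
```

```text
[0.4508 0.3481 0.109 ]
[0.434  0.3337 0.109 ]
[0.4897 0.3066 0.109 ]
[0.474  0.2913 0.109 ]
```

View pics/w1c.png

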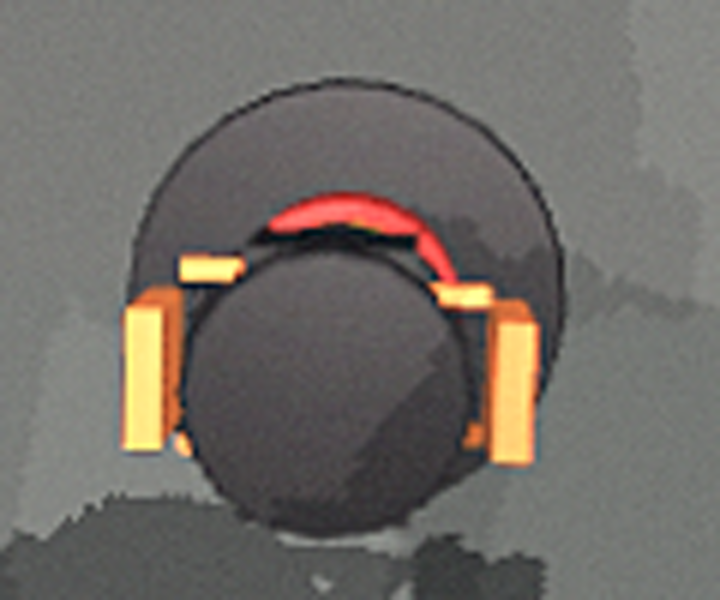

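Run:
```python
from h import *
import pickle;st=pickle.load(open('w1.pkl','rb'))
f=lambda x,y,z:plane('wrist',((x+.5)/6+190-.5,(y+.5)/6+100-.5),z,st)
L=f(123,377,.109);R=f(538,391,.109);print(L,R,(L+R)/2,np.linalg.norm(L-R),np.degrees(np.arctan2(*(R-L)[1::-1])))
print("cap top",f(330,394,.118)); print("foot L/R/top",f(130,285,.012),f(565,290,.012),f(347,80,.012))
a,b=f(188,394,.118),f(472,394,.118);print(np.linalg.norm(a-b))
```

```text
[0.44024205 0.34282909 0.109     ] [0.48147926 0.29580673 0.109     ] [0.46086066 0.31931791 0.109     ] 0.06254286246464326 -48.75021047817193
cap top [0.4611432  0.31906529 0.118     ]
foot L/R/top [0.43249975 0.35383021 0.012     ] [0.49245104 0.28847061 0.012     ] [0.49306016 0.34975217 0.012     ]
0.041275566003387734
```

```bash
python3 -c "
from h import *
go(.461,.319,.16,41.3)"; python3 -m creep '[1,0.5,-0.2,0.4,1, 1,0.4,-0.2,0.5,1, 1,0.05,0,0.5,0, 1,0,0,0.5,0, 1,0,0,0.5,0, 1,0,0,0.5,0, 1,0,0,0.3,0, 1,0,0,0.2,0, 1,0,0,0,0, 1,0,0,0,0]'
python3 -c "
from h import *
go(.461,.319,.091,41.3)
st=r.observe();im=r.get_image('wrist');cv2.imwrite('pics/w2.png',im)
import pickle;pickle.dump(st,open('w2.pkl','wb'))
cv2.imwrite('pics/w2c.png',cv2.resize(im[130:290,140:360],None,fx=3.6,fy=3.6,interpolation=cv2.INTER_CUBIC))
"
```

```text
t 2.7 tcp [0.4493 0.2965 0.2439] rot [-1.799e+02  1.000e-01  4.350e+01] op 0.996 F [-1.3  0.2 -0.8] | shift units [ 0.96 -0.33  3.36] turn 2.2
time: 3.53
tcp_pos: [0.4604, 0.3168, 0.1605]
tcp_rot: [3.142, -0.0, 0.721]
contact_force: [0.3, -0.0, -0.2]
opening: 1.001
t 3.53 tcp [0.4604 0.3168 0.1605] rot [180.   -0.   41.3] op 1.001 F [ 0.3 -0.  -0.2] | shift units [ 0.08 -0.05  2.78] turn -0.0
```

View pics/w2c.png

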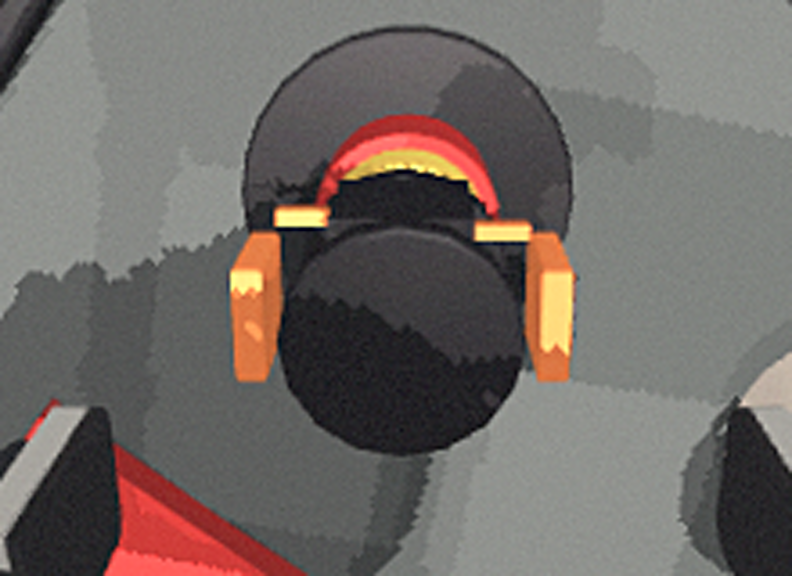

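Run:
```python
from h import *
import pickle;st=pickle.load(open('w2.pkl','rb'))
W=Ro.from_euler('xyz',st["tcp_rot"]).as_matrix()
f=lambda x,y,z:plane('wrist',((x+.5)/3.6+140-.5,(y+.5)/3.6+130-.5),z,st)
def p(n,X):print(n,X.round(4),"tool mm",(W.T@(X-st["tcp_pos"])*1e3).round(1))
L=f(231,325,.109);R=f(573,325,.109);p("btn mid",(L+R)/2);print(np.linalg.norm(L-R))
p("cap",f(401,341,.118));p("foot",(f(243,190,.012)+f(573,190,.012))/2)
```

```text
btn mid [0.4607 0.3196 0.109 ] tool mm [ 2.1 -2.  51.5]
0.062126924518315356
cap [0.4612 0.32   0.118 ] tool mm [ 2.7 -1.9 42.5]
foot [0.4618 0.3203 0.012 ] tool mm [  3.3  -1.7 148.5]
```

```bash
python3 -m creep '[1,0.1,-0.08,0.5,0, 1,0,0,0.6,0, 1,0,0,0.6,0, 1,0,0,0.5,0, 1,0,0,0.4,0, 1,0,0,0.18,0, 1,0,0,0,0, 0.4,0,0,0,0, 0.3,0,0,0,0, 0.2,0,0,0,0]'
python3 -m creep '[0,0,0,0,0, 0,0,0,0,0, 0,0,0,0,0, 0,0,0,0,0, 0,0,0,0,0, 0,0,0,0,0, 0,0,0,0,0, 0,0,0,0,0, 0,0,0,0,0, 0,0,0,0,0]'
python3 -c "
from h import *
go(.461,.319,.091,41.3)
im=r.get_image('wrist');cv2.imwrite('pics/w3.png',im)"
```

```text
time: 4.42
tcp_pos: [0.4617, 0.3206, 0.0928]
tcp_rot: [3.141, -0.003, 0.721]
contact_force: [-0.2, -0.8, 8.8]
opening: 0.603
time: 5.25
tcp_pos: [0.4623, 0.3209, 0.0944]
tcp_rot: [3.141, -0.006, 0.721]
contact_force: [-0.6, -0.3, 8.8]
opening: 0.526
t 5.25 tcp [0.4623 0.3209 0.0944] rot [179.9  -0.3  41.3] op 0.526 F [-0.6 -0.3  8.8] | shift units [-0.09  0.02  0.14] turn -0.0
```

View pics/w3.png

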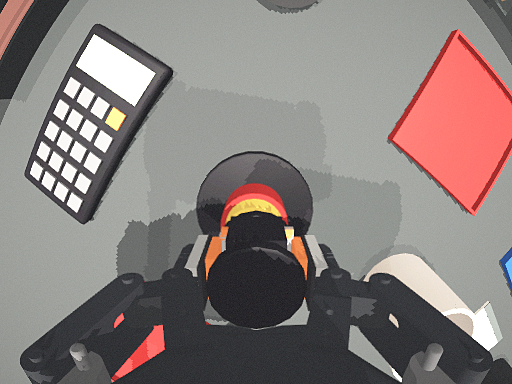

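```bash
python3 -m creep '[0,0,0,-0.05,0, 0,0,0,-0.05,0, 0,0,0,-0.05,0, 0,0,0,-0.05,0, 0,0,0,-0.05,0, 0,0,0,-0.05,0, 0,0,0,-0.05,0, 0,0,0,-0.05,0, 0,0,0,0,0, 0,0,0,0,0]'
```

```text
time: 6.13
tcp_pos: [0.461, 0.3201, 0.1008]
tcp_rot: [-3.142, -0.0, 0.721]
contact_force: [-0.0, 0.1, -1.0]
opening: 0.529
```

```bash
python3 -m creep '[0,0,0,-0.15,0, 0,0,0,-0.3,0, 0,0,0,-0.4,0, 0,0,0,-0.5,0, 0,0,0,-0.5,0, 0,0,0,-0.5,0, 0,0,0,-0.5,0, 0,0,0,-0.4,0, 0,0,0,-0.2,0, 0,0,0,0,0]'
python3 -c "
from h import *
go(.469,-.019,.2,41.3)
for n in ('scene','wrist'):
  im=r.get_image(n);cv2.imwrite('pics/%s4.png'%n,im)
cv2.imwrite('pics/s4c.png',cv2.resize(cv2.imread('pics/scene4.png')[80:280,200:420],None,fx=3,fy=3))"
```

```text
time: 6.97
tcp_pos: [0.4615, 0.3204, 0.1891]
tcp_rot: [3.141, -0.003, 0.721]
contact_force: [0.3, -0.1, -1.2]
opening: 0.526
t 6.97 tcp [0.4615 0.3204 0.1891] rot [180.   -0.2  41.3] op 0.526 F [ 0.3 -0.1 -1.2] | shift units [-8.73 10.4  -0.46] turn -0.0
```

View pics/s4c.png

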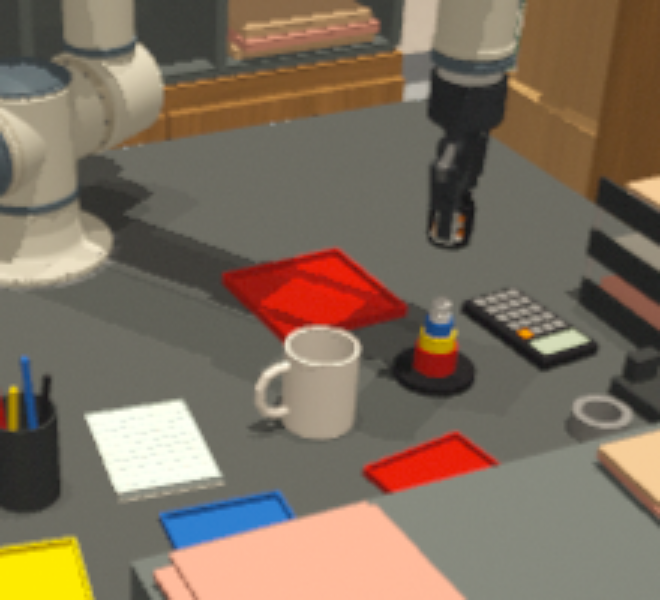

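View pics/wrist4.png

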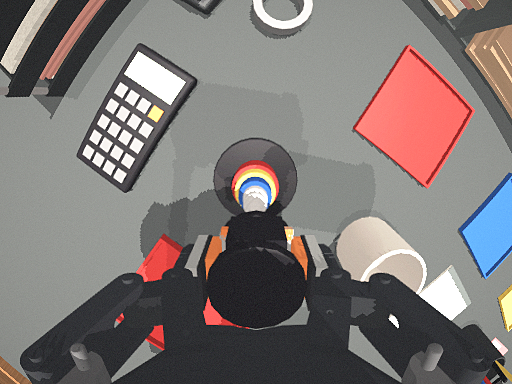

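```bash
python3 -m creep '[0,-0.5,0.5,0,0, 0,-0.85,1,0,0, 0,-0.85,1,0,0, 0,-0.85,1,0,0, 0,-0.85,1,0,0, 0,-0.85,1,0,0, 0,-0.85,1,0,0, 0,-0.85,1,0,0, 0,-0.85,1,0,0, 0,-0.85,1,0,0]'; python3 -m creep '[0,-0.35,0.4,0.2,0, 0,0,0.1,0.5,0, 0,0,0,0.8,0, 0,0,0,0.8,0, 0,0,0,0.8,0, 0,0,0,0.7,0, 0,0,0,0.5,0, 0,0,0,0.3,0, 0,0,0,0.2,0, 0,0,0,0,0]'
python3 -c "
from h import *
go(.466,-.01,.026,41.3)
print(plane('top',(195,186),.09),plane('top',(296,183),.1))
"
```

```text
time: 7.9
tcp_pos: [0.4639, 0.0057, 0.1859]
tcp_rot: [-3.14, 0.001, 0.721]
contact_force: [0.4, 0.6, -1.2]
opening: 0.526
time: 8.73
tcp_pos: [0.4658, -0.0076, 0.0659]
tcp_rot: [-3.14, 0.001, 0.721]
contact_force: [-0.5, -0.0, -1.6]
opening: 0.525
t 8.73 tcp [ 0.4658 -0.0076  0.0659] rot [-1.799e+02  1.000e-01  4.130e+01] op 0.525 F [-0.5 -0.  -1.6] | shift units [-0.06  0.08  1.6 ] turn 0.0
[0.48226108 0.15870064 0.09      ] [ 0.48387593 -0.15024837  0.1       ]
```

```bash
python3 -m creep '[0,0,0,0.3,0, 0,0,0,0.3,0, 0,0,0,0.3,0, 0,0,0,0.2,0, 0,0,0,0.15,0, 0,0,0,0.1,0, 0,0,0,0.06,0, 0,0,0,0.04,0, 0,0,0,0,0, 0,0,0,0,0]'
python3 -c "
from h import *
im=r.get_image('scene');cv2.imwrite('pics/s5c.png',cv2.resize(im[130:280,180:340],None,fx=4.5,fy=4,interpolation=cv2.INTER_CUBIC))"
```

```text
time: 9.57
tcp_pos: [0.4665, -0.008, 0.031]
tcp_rot: [3.141, -0.0, 0.721]
contact_force: [0.1, -0.3, 0.0]
opening: 0.527
```

View pics/s5c.png

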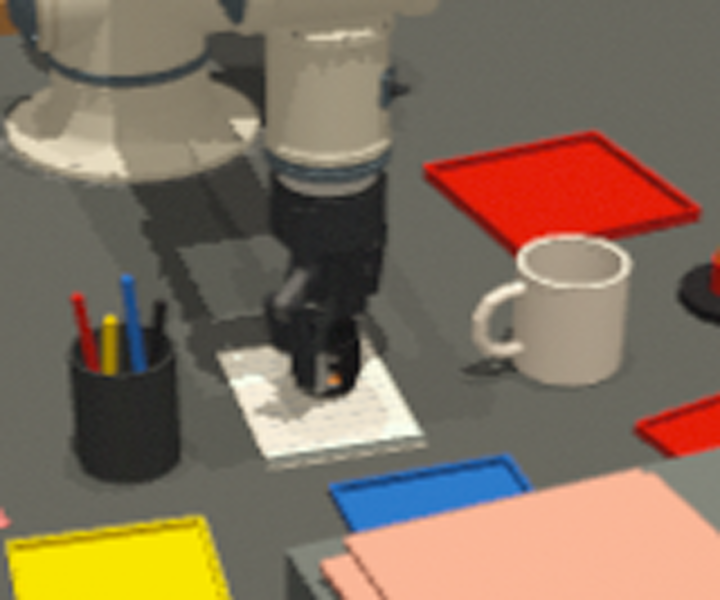

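```bash
python3 -m creep '[0,0,0,0.02,0, 0,0,0,0.02,0, 0,0,0,0.02,0, 0,0,0,0.02,0, 0,0,0,0,0, 0,0,0,0,0, 0,0,0,0,0, 0,0,0,0,0, 0,0,0,0,0, 0,0,0,0,0]'
```

```text
time: 10.45
tcp_pos: [0.4663, -0.008, 0.0288]
tcp_rot: [3.142, -0.0, 0.721]
contact_force: [0.2, -0.7, -0.4]
opening: 0.529
```

```bash
python3 -m creep '[0,0,0,0.03,0, 0,0,0,0.03,0, 0,0,0,0.03,0, 0,0,0,0.03,0, 0,0,0,0.03,0, 0,0,0,0,0, 0,0,0,0,0, 0,0,0,0,0, 0,0,0,0,0, 0,0,0,0,0]'
```

```text
time: 11.28
tcp_pos: [0.4666, -0.008, 0.0265]
tcp_rot: [3.141, -0.001, 0.721]
contact_force: [-4.5, -0.6, 7.7]
opening: 0.529
```

```bash
python3 -m creep '[0.6,0,0,0,0, 0.75,0,0,0,0, 1,0,0,0,0, 1,0,0,0,0, 1,0,0,0,0, 1,0,0,0,0, 1,0,0,0,0, 1,0,0,-0.2,0, 1,0,0,-0.5,0, 1,0,0,-0.8,0]'; python3 -m creep '[1,0,0,-1,0, 1,0,0,-1,0, 1,0,0,-1,0, 1,-0.5,0.5,-0.6,0, 1,-0.8,0.8,-0.2,0, 1,-1,1,0,0, 1,-1,1,0,0, 1,-1,1,0,0, 1,-1,1,0,0, 1,-1,1,0,0]'
python3 -c "
from h import *
go(.458,-.317,.2,41.3)
im=r.get_image('top');cv2.imwrite('pics/top6.png',im)
im=r.get_image('scene');cv2.imwrite('pics/s6c.png',cv2.resize(im[130:280,120:360],None,fx=3,fy=3,interpolation=cv2.INTER_CUBIC))"
```

```text
time: 12.12
tcp_pos: [0.4651, -0.0079, 0.0618]
tcp_rot: [-3.139, 0.003, 0.721]
contact_force: [-0.4, 0.4, 0.3]
opening: 1.003
time: 12.95
tcp_pos: [0.4517, -0.232, 0.1592]
tcp_rot: [3.14, -0.001, 0.721]
contact_force: [0.4, 0.4, 0.2]
opening: 0.998
t 12.95 tcp [ 0.4517 -0.232   0.1592] rot [179.9  -0.   41.3] op 0.998 F [0.4 0.4 0.2] | shift units [-2.05  2.72 -1.63] turn 0.0
```

View pics/s6c.png

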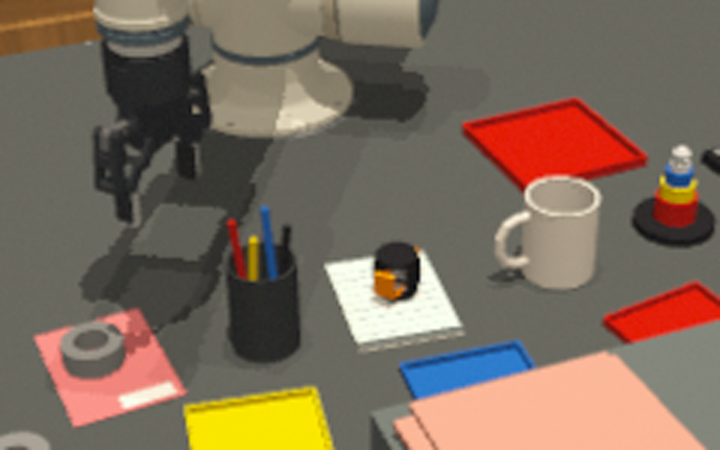

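```bash
python3 -m creep '[1,-0.6,0.8,-0.3,0, 1,-0.6,0.8,-0.3,0, 1,-0.5,0.7,-0.2,0, 1,-0.2,0.3,0,0, 1,0,0,0,0, 1,0,0,0,0, 1,0,0,0,0, 1,0,0,0,0, 1,0,0,0,0, 1,0,0,0,0]'
python3 -c "
from h import *
go(.461,-.317,.018,41.3)
st=r.observe();im=r.get_image('wrist');cv2.imwrite('pics/w7.png',im)
import pickle;pickle.dump(st,open('w7.pkl','wb'))
print(proj('wrist',[.461,-.317,.026],st))"
```

```text
time: 13.88
tcp_pos: [0.4592, -0.3096, 0.1775]
tcp_rot: [-3.141, -0.0, 0.722]
contact_force: [-1.1, -0.1, -0.4]
opening: 0.997
t 13.88 tcp [ 0.4592 -0.3096  0.1775] rot [-180.    -0.    41.4] op 0.997 F [-1.1 -0.1 -0.4] | shift units [-0.14  0.27  6.38] turn 0.1
[261.63204003 188.35038456]
```

View pics/w7.png

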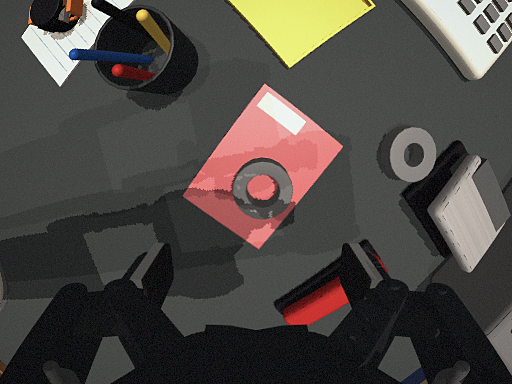

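Run:
```python
from h import *
import pickle;st=pickle.load(open('w7.pkl','rb'));im=cv2.imread('pics/w7.png')
hsv=cv2.cvtColor(im,cv2.COLOR_BGR2HSV)[140:235,215:310]
m=((hsv[...,1]<50)).astype(np.uint8)*255
n,l,s,c=cv2.connectedComponentsWithStats(m)
print(s[1:][s[1:,4]>200],c[1:][s[1:,4]>200])
v=cv2.resize(im[140:235,215:310],None,fx=6,fy=6,interpolation=cv2.INTER_CUBIC);cv2.imwrite('pics/w7c.png',np.hstack([v]))
```

```text
[[  18   18   60   61 2158]
 [  57   50   38   45  868]] [[47.34939759 48.84661724]
 [81.86981567 79.19930876]]
```

View pics/w7c.png

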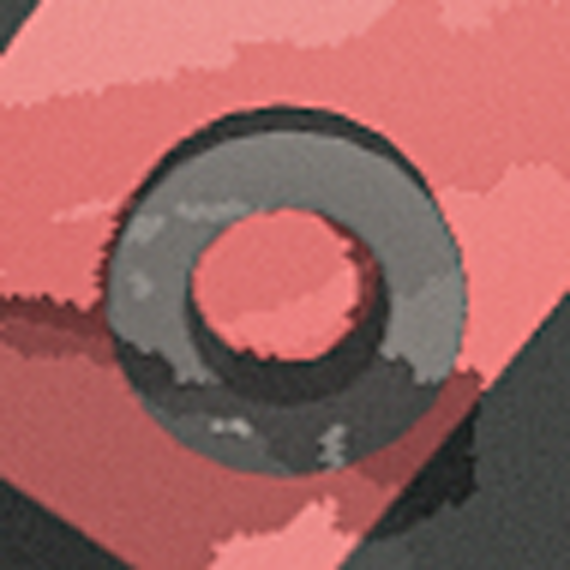

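Run:
```python
from h import *
import pickle;st=pickle.load(open('w7.pkl','rb'))
f=lambda x,y:plane('wrist',((x+.5)/6+214.5,(y+.5)/6+139.5),.026,st)
c=f(287,302);print(c,np.linalg.norm(f(108,302)-f(467,302)),np.linalg.norm(f(287,128)-f(287,475)),(f(287,128)+f(287,475))/2)
go(c[0],c[1],.018,41.3)
```

```text
[ 0.46032152 -0.3186274   0.026     ] 0.058654085515592924 0.058791876679388025 [ 0.45981059 -0.31910858  0.026     ]
t 13.93 tcp [ 0.4592 -0.3098  0.1776] rot [-180.    -0.    41.3] op 1.002 F [ 0.3 -0.7  0.6] | shift units [-0.2   0.29  6.38] turn 0.0
```

```bash
python3 -m creep '[1,-0.2,0.29,0.6,0, 1,0,0,0.9,0, 1,0,0,1,0, 1,0,0,1,0, 1,0,0,1,0, 1,0,0,0.8,0, 1,0,0,0.6,0, 1,0,0,0.3,0, 1,0,0,0.1,0, 1,0,0,0,0]'; python3 -m creep '[0.6,0,0,0,0, 0.4,0,0,0,0, 0,0,0,0,0, 0,0,0,0,0, 0,0,0,0,0, 0,0,0,0,0, 0,0,0,0,0, 0,0,0,0,0, 0,0,0,0,0, 0,0,0,0,0]'
python3 -c "
from h import *
go(.46,-.319,.018,41.3)
st=r.observe();im=r.get_image('wrist');cv2.imwrite('pics/w8.png',im)"
```

```text
time: 14.77
tcp_pos: [0.4601, -0.319, 0.0199]
tcp_rot: [-3.141, 0.0, 0.721]
contact_force: [0.2, -0.4, 0.4]
opening: 1.0
time: 15.6
tcp_pos: [0.4611, -0.3199, 0.022]
tcp_rot: [3.138, -0.001, 0.721]
contact_force: [0.9, -0.2, 5.7]
opening: 0.663
t 15.6 tcp [ 0.4611 -0.3199  0.022 ] rot [179.8  -0.   41.3] op 0.663 F [ 0.9 -0.2  5.7] | shift units [-0.01 -0.06  0.16] turn -0.0
```

View pics/w8.png

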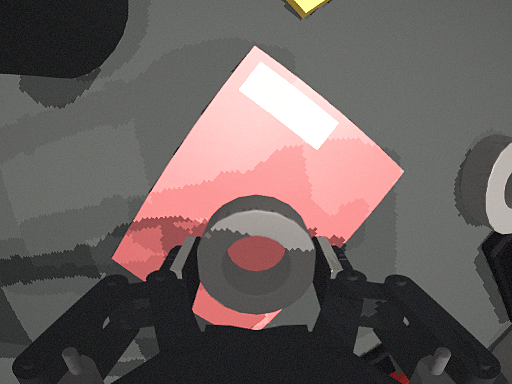

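```bash
python3 -m creep '[0,0,0,-0.2,0, 0,0,0,-0.4,0, 0,0,0,-0.7,0, 0,0,0,-1,0, 0,0,0,-1,0, 0,0,0,-1,0, 0,0,0,-1,0, 0,0,0,-0.9,0, 0,0,0,-0.6,0, 0,0,0,-0.3,0]'
python3 -c "
from h import *
go(.461,.32,.19,41.3)
st=r.observe();im=r.get_image('wrist')
import pickle;pickle.dump(st,open('w9.pkl','wb'));cv2.imwrite('pics/w9.png',im)
cv2.imwrite('pics/w9c.png',cv2.resize(im[170:340,160:350],None,fx=4,fy=3.5,interpolation=cv2.INTER_CUBIC))"
```

```text
time: 16.48
tcp_pos: [0.4607, -0.3196, 0.2012]
tcp_rot: [3.137, -0.001, 0.721]
contact_force: [1.0, -0.5, -1.0]
opening: 0.666
t 16.48 tcp [ 0.4607 -0.3196  0.2012] rot [179.8  -0.   41.3] op 0.666 F [ 1.  -0.5 -1. ] | shift units [ 16.89 -19.21   0.38] turn -0.0
```

View pics/w9c.png

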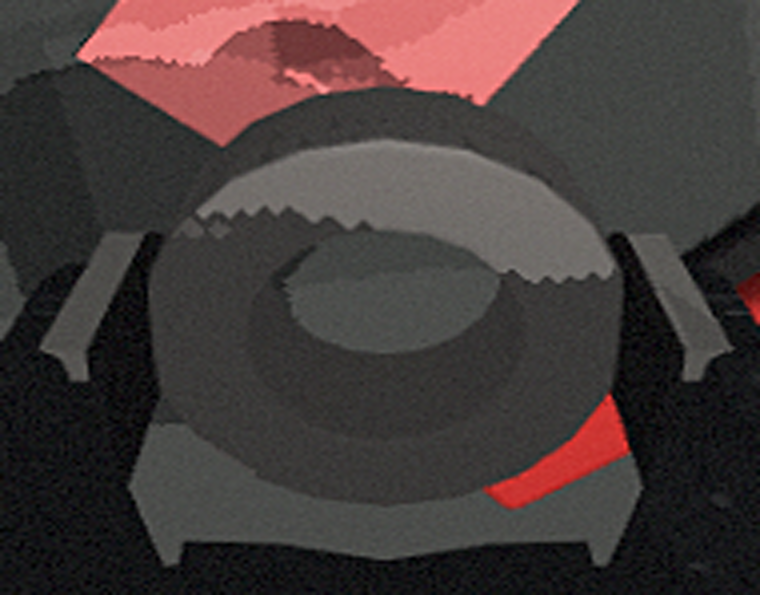

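```bash
cat >> h.py <<'E'
def tplane(uv,zt):
    o,d=ray("wrist",uv,dict(tcp_pos=np.zeros(3),tcp_rot=np.zeros(3)))
    return (o+d*(zt-o[2])/d[2])*1e3
E
python3 - <<'E'
from h import *
f=lambda x,y,z=-.004:tplane(((x+.5)/4+159.5,(y+.5)/3.5+169.5),z)
a,b=f(388,140),f(388,505);print(a,b,(a+b)/2)
a,b=f(150,322),f(622,322);print(a,b,(a+b)/2)
a,b=f(388,230),f(388,438);print(a,b,(a+b)/2)
E
```

```text
[28.5113237   1.40616759 -4.        ] [-29.93614879   1.41422606  -4.        ] [-0.71241254  1.41019683 -4.        ]
[  1.814358   -27.28363791  -4.        ] [ 1.74120997 29.63559209 -4.        ] [ 1.77778399  1.17597709 -4.        ]
[16.04486321  1.40540929 -4.        ] [-17.22826313   1.41023949  -4.        ] [-0.59169996  1.40782439 -4.        ]
```

```bash
python3 - <<'E'
import cv2
im=cv2.imread('pics/wrist4.png');cv2.imwrite('pics/w4c.png',cv2.resize(im[130:225,205:305],None,fx=7,fy=6,interpolation=cv2.INTER_CUBIC))
E
python3 -m creep '[0,0.6,-0.6,0,0, 0,0.85,-1,0,0, 0,0.85,-1,0,0, 0,0.85,-1,0,0, 0,0.85,-1,0,0, 0,0.85,-1,0,0, 0,0.85,-1,0,0, 0,0.85,-1,0,0, 0,0.85,-1,0,0, 0,0.85,-1,0,0]'
```

```text
time: 17.37
tcp_pos: [0.4559, -0.0012, 0.1963]
tcp_rot: [-3.14, 0.001, 0.721]
contact_force: [0.7, 0.2, -1.6]
opening: 0.662
```

View pics/w4c.png

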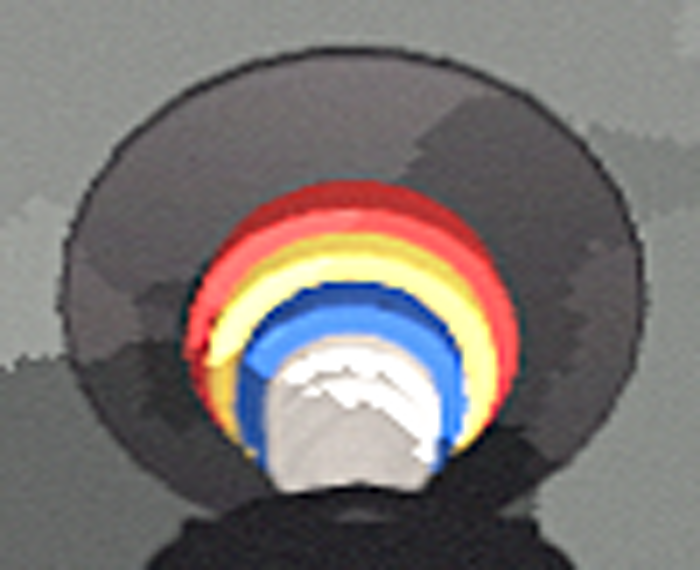

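```bash
python3 -c "
from h import *
go(.4235,.288,.16,41.3)"; python3 -m creep '[0,0.7,-1,0.1,0, 0,0.7,-1,0.1,0, 0,0.7,-1,0.2,0, 0,0.7,-1,0.2,0, 0,0.7,-1,0.2,0, 0,0.7,-1,0.2,0, 0,0.7,-1,0.2,0, 0,0.7,-1,0.2,0, 0,0.5,-0.7,0,0, 0,0.2,-0.2,0,0]'
python3 -c "
from h import *
go(.4235,.288,.16,41.3)"
```

```text
t 17.37 tcp [ 0.4559 -0.0012  0.1963] rot [-1.799e+02  1.000e-01  4.130e+01] op 0.662 F [ 0.7  0.2 -1.6] | shift units [ 6.66 -9.55  1.46] turn -0.0
time: 18.2
tcp_pos: [0.4266, 0.2707, 0.1606]
tcp_rot: [-3.14, 0.003, 0.724]
contact_force: [0.2, 0.8, 0.0]
opening: 0.665
t 18.2 tcp [0.4266 0.2707 0.1606] rot [-179.9    0.2   41.5] op 0.665 F [0.2 0.8 0. ] | shift units [ 0.36 -0.6   0.02] turn 0.2
```

```bash
python3 -m creep '[0,0,0,0,0, 0,0,0,0,0, 0,0,0,0,0, 0,0,0,0,0, 0,0,0,0,0, 0,0,0,0,0, 0,0,0,0,0, 0,0,0,0,0, 0,0,0,0,0, 0,0,0,0,0]'
python3 -c "
from h import *
go(.4235,.288,.16,41.3)
st=r.observe();im=r.get_image('wrist')
import pickle;pickle.dump(st,open('w10.pkl','wb'));cv2.imwrite('pics/w10.png',im)
print(proj('wrist',[.461,.3205,.072],st))"
```

```text
time: 19.03
tcp_pos: [0.4282, 0.2683, 0.1625]
tcp_rot: [3.142, -0.0, 0.721]
contact_force: [-0.2, 0.3, -0.9]
opening: 0.665
t 19.03 tcp [0.4282 0.2683 0.1625] rot [180.   -0.   41.3] op 0.665 F [-0.2  0.3 -0.9] | shift units [ 0.38 -0.72  0.1 ] turn -0.0
[230.33571864 127.64099211]
```

View pics/w10.png

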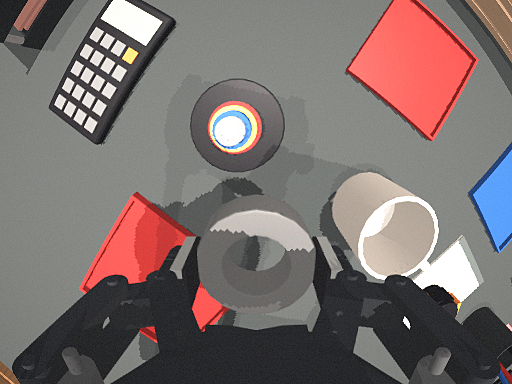

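Clear view: the cone is at about (232,127), with the held ring at (256,252). Next I'll measure the cone axis from its colour contours.

Run:
```python
from h import *
import pickle;st=pickle.load(open('w10.pkl','rb'));im=cv2.imread('pics/w10.png')
W=Ro.from_euler('xyz',st["tcp_rot"]).as_matrix()
c=im[100:155,205:265];cv2.imwrite('pics/w10c.png',cv2.resize(c,None,fx=10,fy=10,interpolation=cv2.INTER_CUBIC))
hsv=cv2.cvtColor(im,cv2.COLOR_BGR2HSV);H,S,V=[a.astype(int) for a in cv2.split(hsv)]
roi=np.zeros_like(H,bool);roi[95:160,200:270]=1
cone=(S>90)&roi|((V>150)&roi)
inner={'blue':((H>100)&(H<130)&(S>90)&roi)}
def fit(mask,z,n):
    m=mask.astype(np.uint8)*255
    cs,_=cv2.findContours(m,cv2.RETR_EXTERNAL,cv2.CHAIN_APPROX_NONE);k=cv2.convexHull(max(cs,key=cv2.contourArea))
    P=np.array([plane('wrist',p,z,st) for p in k.reshape(-1,2)])
    (x,y),rad=cv2.minEnclosingCircle(P[:,:2].astype(np.float32))
    print(n,round(x,4),round(y,4),"diam",round(2*rad*1e3,1),"tool mm",(W.T@(np.array([x,y,z])-st['tcp_pos'])*1e3).round(1))
fit((H>100)&(H<130)&(S>90)&roi,.072,'blue')
fit(((H>20)&(H<35)&(S>90)|(H>100)&(H<130)&(S>90))&roi,.056,'yellow')
fit(cone,.040,'red')
```

```text
blue 0.4606 0.3191 diam 29.2 tool mm [ 57.9 -16.8  90.5]
yellow 0.4584 0.319 diam 34.3 tool mm [ 56.1 -18.1 106.5]
red 0.4602 0.3191 diam 46.3 tool mm [ 57.5 -17.1 122.5]
```

View pics/w10c.png

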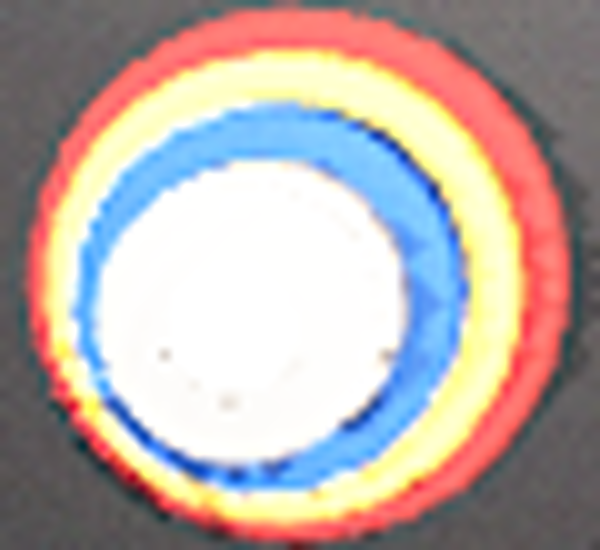

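```bash
python3 -m creep '[0,0.3,-0.1,0,0, 0,0.5,-0.15,0,0, 0,0.5,-0.15,0,0, 0,0.5,-0.15,0,0, 0,0.4,-0.135,0,0, 0,0.14,-0.05,0,0, 0,0,0,0,0, 0,0,0,0,0, 0,0,0,0,0, 0,0,0,0,0]'
python3 -c "
from h import *
go(.4615,.3205,.105,41.3)
st=r.observe();im=r.get_image('wrist')
import pickle;pickle.dump(st,open('w11.pkl','wb'));cv2.imwrite('pics/w11.png',im)
cv2.imwrite('pics/w11c.png',cv2.resize(im[140:340,160:350],None,fx=4,fy=3,interpolation=cv2.INTER_CUBIC))"
```

```text
time: 19.92
tcp_pos: [0.4599, 0.3204, 0.1626]
tcp_rot: [3.142, -0.0, 0.72]
contact_force: [0.7, 0.3, -1.6]
opening: 0.666
t 19.92 tcp [0.4599 0.3204 0.1626] rot [180.   -0.   41.3] op 0.666 F [ 0.7  0.3 -1.6] | shift units [0.05 0.04 2.31] turn -0.0
```

View pics/w11c.png

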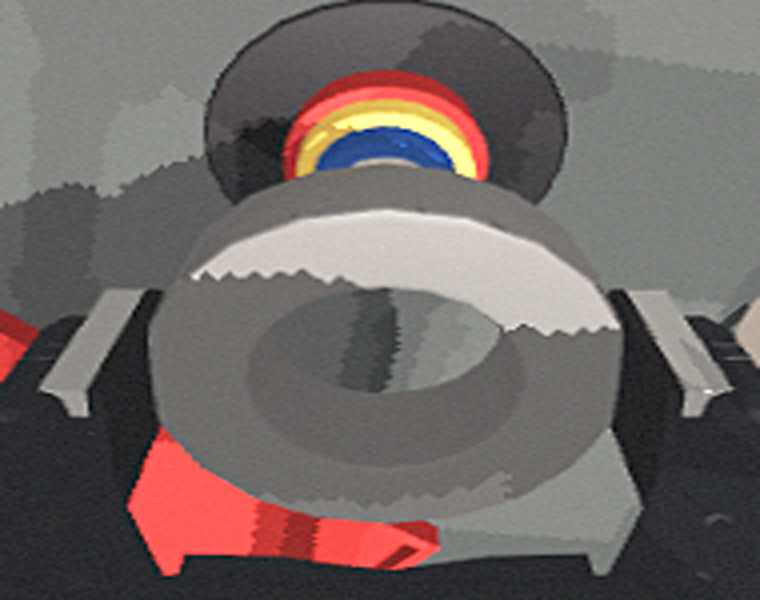

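```bash
python3 -m creep '[0,0,0,0.2,0, 0,0,0,0.4,0, 0,0,0,0.5,0, 0,0,0,0.5,0, 0,0,0,0.4,0, 0,0,0,0.25,0, 0,0,0,0.15,0, 0,0,0,0.1,0, 0,0,0,0,0, 0,0,0,0,0]'
python3 -c "
from h import *
go(.46,.3204,.076,41.3)
st=r.observe();im=r.get_image('wrist')
import pickle;pickle.dump(st,open('w12.pkl','wb'));cv2.imwrite('pics/w12.png',im)
cv2.imwrite('pics/w12c.png',cv2.resize(im[140:340,160:350],None,fx=4,fy=3,interpolation=cv2.INTER_CUBIC))"
```

```text
time: 20.8
tcp_pos: [0.4603, 0.3209, 0.1005]
tcp_rot: [3.141, -0.001, 0.721]
contact_force: [0.4, -0.1, -0.8]
opening: 0.666
t 20.8 tcp [0.4603 0.3209 0.1005] rot [180.   -0.   41.3] op 0.666 F [ 0.4 -0.1 -0.8] | shift units [-0.02  0.01  0.98] turn -0.0
```

View pics/w12c.png

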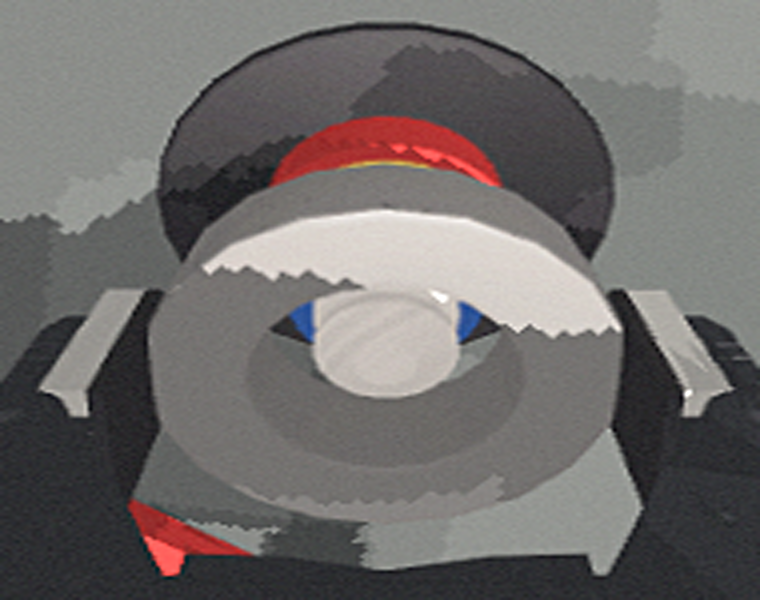

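Run:
```python
from h import *
import pickle;st=pickle.load(open('w12.pkl','rb'))
f=lambda x,y,z:tplane(((x+.5)/4+159.5,(y+.5)/3+139.5),z)
zt=lambda z: st['tcp_pos'][2]-z
print("head near",f(387,398,zt(.093)),"+9.5");print(f(313,350,zt(.093)),f(461,350,zt(.093)))
print("foot far",f(387,23,zt(.012)),"-45", f(159,190,zt(.012)),f(614,190,zt(.012)))
print("red far top", f(387,117,zt(.04)),"-22.5")
print("ring far/near",f(387,211,-.006),f(387,521,-.006))
```

```text
head near [-10.71331042   1.30740746   7.51239356] +9.5
[-1.04679669 -8.23028149  7.51239356] [-1.07328566 10.85192218  7.51239356]
foot far [44.55254899  1.49089088 88.51239356] -45 [  1.75845453 -42.75945884  88.51239356] [ 1.66507543 45.53540253 88.51239356]
red far top [27.48234397  1.42490426 60.51239356] -22.5
ring far/near [29.03954337  1.29240204 -6.        ] [-27.89770815   1.27998459  -6.        ]
```

```bash
python3 -m creep '[0,0,0,0.04,0, 0,0,0,0.05,0, 0,0,0,0.05,0, 0,0,0,0.05,0, 0,0,0,0.05,0, 0,0,0,0.05,0, 0,0,0,0.05,0, 0,0,0,0.05,0, 0,0,0,0,0, 0,0,0,0,0]'
python3 -c "
from h import *
go(.46,.3204,.076,41.3)
print(r.observe()['torque'])"
```

```text
time: 21.68
tcp_pos: [0.46, 0.3207, 0.0901]
tcp_rot: [-3.142, 0.0, 0.721]
contact_force: [0.3, 0.0, -1.7]
opening: 0.668
t 21.68 tcp [0.46   0.3207 0.0901] rot [-180.     0.    41.3] op 0.668 F [ 0.3  0.  -1.7] | shift units [-0.01  0.01  0.57] turn -0.0
[-0.00316356  0.05655309  0.0547327 ]
```

```bash
python3 -m creep '[0,0,0,0.04,0, 0,0,0,0.05,0, 0,0,0,0.05,0, 0,0,0,0.05,0, 0,0,0,0.05,0, 0,0,0,0.05,0, 0,0,0,0.05,0, 0,0,0,0.04,0, 0,0,0,0,0, 0,0,0,0,0]'
python3 -c "
from h import *
go(.46,.3204,.078,41.3)
print(r.observe()['torque'])
im=r.get_image('scene');cv2.imwrite('pics/s13.png',cv2.resize(im[140:220,305:385],None,fx=7,fy=7,interpolation=cv2.INTER_CUBIC))"
```

```text
time: 22.52
tcp_pos: [0.46, 0.3207, 0.0807]
tcp_rot: [-3.142, 0.0, 0.721]
contact_force: [0.1, -0.4, -1.1]
opening: 0.665
t 22.52 tcp [0.46   0.3207 0.0807] rot [-180.     0.    41.3] op 0.665 F [ 0.1 -0.4 -1.1] | shift units [-0.01  0.01  0.11] turn -0.0
[ 0.03145367  0.00763893 -0.04318982]
```

View pics/s13.png

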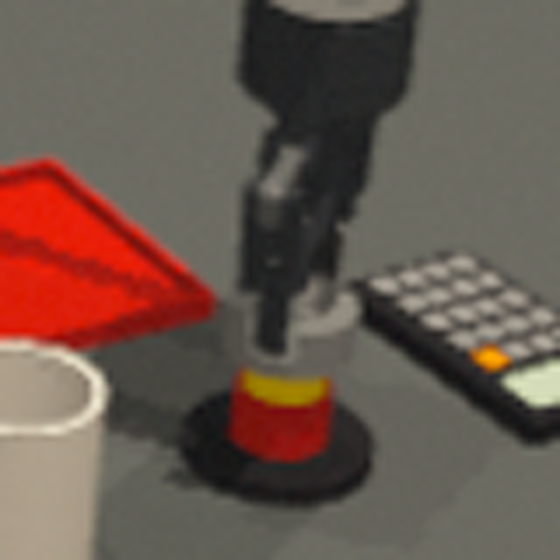

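```bash
python3 -m creep '[0,0,0,0.03,0, 0,0,0,0.03,0, 0,0,0,0.03,0, 0,0,0,0.03,0, 0,0,0,0.03,0, 0,0,0,0.02,0, 0,0,0,0,0, 0,0,0,0,0, 0,0,0,0,0, 0,0,0,0,0]'
```

```text
time: 23.4
tcp_pos: [0.4601, 0.3208, 0.078]
tcp_rot: [3.141, -0.001, 0.721]
contact_force: [-2.7, -1.2, 6.5]
opening: 0.663
```

```bash
python3 -m creep '[0.72,0,0,0,0, 0.8,0,0,0,0, 1,0,0,0,0, 1,0,0,0,0, 1,0,0,0,0, 1,0,0,0,0, 1,0,0,0,0, 1,0,0,0,0, 1,0,0,0,0, 1,0,0,0,0]'
python3 -c "
from h import *
go(.46,.3204,.078,41.3)
im=r.get_image('wrist');cv2.imwrite('pics/w14.png',im)
im=r.get_image('scene');cv2.imwrite('pics/s14.png',cv2.resize(im[140:220,305:385],None,fx=7,fy=7,interpolation=cv2.INTER_CUBIC))"
```

```text
time: 24.23
tcp_pos: [0.46, 0.3208, 0.0765]
tcp_rot: [3.142, 0.0, 0.721]
contact_force: [0.3, -0.4, -0.3]
opening: 0.994
t 24.23 tcp [0.46   0.3208 0.0765] rot [180.    0.   41.3] op 0.994 F [ 0.3 -0.4 -0.3] | shift units [-0.01  0.01 -0.06] turn -0.0
```

View pics/s14.png

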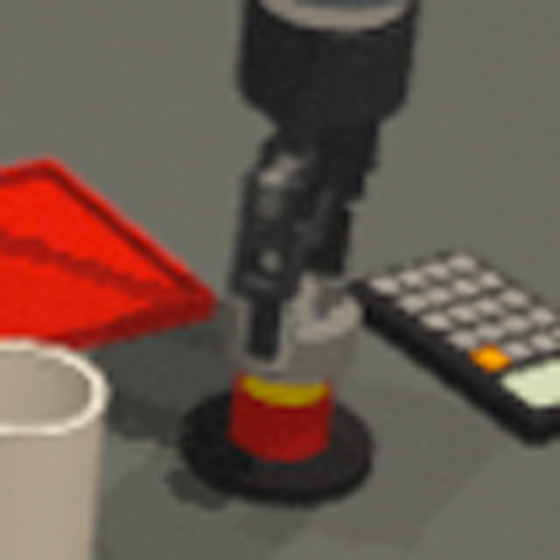

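View pics/w14.png

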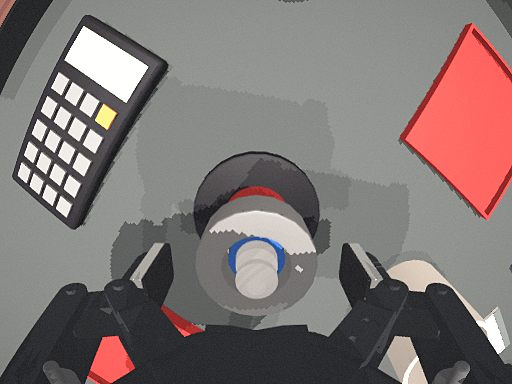

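```bash
python3 -m creep '[0.6,0,0,0,0, 0.3,0,0,0,0, 0,0,0,0,0, 0,0,0,0,0, 0,0,0,0,0, 0,0,0,0,0, 0,0,0,-0.05,0, 0,0,0,-0.1,0, 0,0,0,-0.15,0, 0,0,0,-0.2,0]'; python3 -m creep '[0,0,0,-0.3,0, 0,0,0,-0.4,0, 0,0,0,-0.5,0, 0,0,0,-0.6,0, 0,0,0,-0.6,0, 0,0,0,-0.6,0, 0,0,0,-0.6,0, 0,0,0,-0.5,0, 0,0,0,-0.3,0, 0,0,0,-0.1,0]'
python3 -c "
from h import *
go(.638,-.209,.19,41.3)
for p in ((194,100),(293,98)):print(plane('top',p,0).round(3))
im=r.get_image('wrist');cv2.imwrite('pics/w15.png',im)"
```

```text
time: 25.17
tcp_pos: [0.4596, 0.3205, 0.0886]
tcp_rot: [-3.141, 0.002, 0.721]
contact_force: [1.3, -0.0, -1.2]
opening: 0.66
time: 26.0
tcp_pos: [0.4606, 0.3211, 0.2041]
tcp_rot: [3.141, -0.003, 0.721]
contact_force: [0.0, 0.2, -0.9]
opening: 0.665
t 26.0 tcp [0.4606 0.3211 0.2041] rot [180.   -0.2  41.3] op 0.665 F [ 0.   0.2 -0.9] | shift units [-8.66 20.61  0.55] turn -0.0
[0.778 0.168 0.   ]
[ 0.779 -0.162  0.   ]
```

View pics/w15.png

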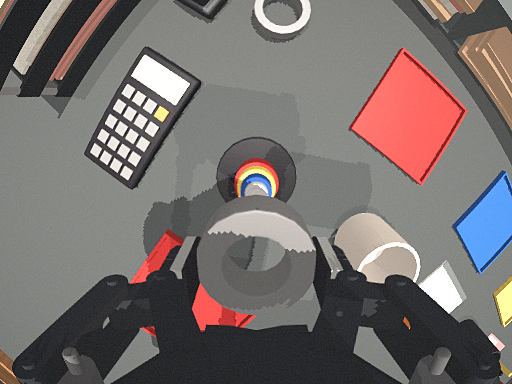

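```bash
python3 -m creep '[0,-0.2,0.5,0,0, 0,-0.42,1,0,0, 0,-0.42,1,0,0, 0,-0.42,1,0,0, 0,-0.42,1,0,0, 0,-0.42,1,0,0, 0,-0.42,1,0,0, 0,-0.42,1,0,0, 0,-0.42,1,0,0, 0,-0.42,1,0,0]'; python3 -m creep '[0,-0.42,1,0,0, 0,-0.42,1,0,0, 0,-0.42,1,0,0, 0,-0.42,1,0,0, 0,-0.42,1,0,0, 0,-0.42,1,0,0, 0,-0.42,1,0,0, 0,-0.42,1,0,0, 0,-0.42,1,0,0, 0,-0.42,1,0,0]';  python3 -m creep '[0,-0.3,0.8,0.2,0, 0,-0.2,0.3,0.5,0, 0,0,0,0.7,0, 0,0,0,0.7,0, 0,0,0,0.5,0, 0,0,0,0.2,0, 0,0,0,0,0, 0,0,0,0,0, 0,0,0,0,0, 0,0,0,0,0]'
python3 -c "
from h import *
go(.638,-.209,.0265,41.3)
st=r.observe();im=r.get_image('wrist');cv2.imwrite('pics/w16.png',im)
import pickle;pickle.dump(st,open('w16.pkl','wb'))
im=r.get_image('top');cv2.imwrite('pics/top16.png',im)
"
```

```text
time: 26.88
tcp_pos: [0.5417, 0.0745, 0.2001]
tcp_rot: [-3.14, 0.002, 0.72]
contact_force: [0.9, -0.3, -0.9]
opening: 0.668
time: 27.72
tcp_pos: [0.6276, -0.1825, 0.1999]
tcp_rot: [-3.14, 0.001, 0.72]
contact_force: [-0.0, 0.6, -0.5]
opening: 0.667
time: 28.55
tcp_pos: [0.6375, -0.2094, 0.1333]
tcp_rot: [3.139, -0.001, 0.721]
contact_force: [0.6, -0.4, -0.5]
opening: 0.665
t 28.55 tcp [ 0.6375 -0.2094  0.1333] rot [ 1.799e+02 -1.000e-01  4.130e+01] op 0.665 F [ 0.6 -0.4 -0.5] | shift units [ 0.02 -0.01  4.27] turn 0.0
```

View pics/w16.png

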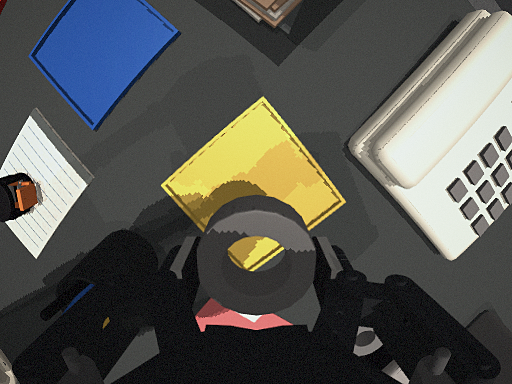

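View pics/top16.png

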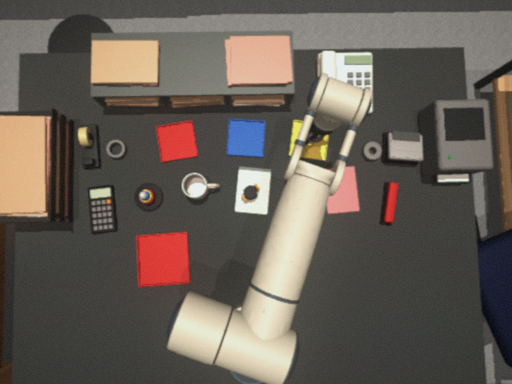

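Run:
```python
from h import *
import pickle;st=pickle.load(open('w16.pkl','rb'))
L,T,R=[plane('wrist',p,.010,st) for p in((162,185),(263,97),(346,202))]
print(L,T,R,np.linalg.norm(L-T),np.linalg.norm(T-R));c=(L+R)/2;print(c);go(c[0],c[1],.0265,41.3)
```

```text
[ 0.58820822 -0.14166097  0.01      ] [ 0.70481449 -0.16003958  0.01      ] [ 0.68647937 -0.27828243  0.01      ] 0.11804573934078852 0.11965596094408984
[ 0.6373438 -0.2099717  0.01     ]
t 28.65 tcp [ 0.6373 -0.2094  0.1329] rot [ 1.799e+02 -1.000e-01  4.130e+01] op 0.67 F [-0.1  0.2 -1.4] | shift units [-0.02  0.01  4.26] turn 0.0
```

```bash
python3 -m creep '[0,0,0,0.3,0, 0,0,0,0.6,0, 0,0,0,0.8,0, 0,0,0,0.8,0, 0,0,0,0.7,0, 0,0,0,0.5,0, 0,0,0,0.3,0, 0,0,0,0.1,0, 0,0,0,0,0, 0,0,0,0,0]'
python3 -m creep '[0,0,0,0.03,0, 0,0,0,0.03,0, 0,0,0,0.03,0, 0,0,0,0.03,0, 0,0,0,0.03,0, 0,0,0,0.03,0, 0,0,0,0,0, 0,0,0,0,0, 0,0,0,0,0, 0,0,0,0,0]'
```

```text
time: 29.48
tcp_pos: [0.6375, -0.2096, 0.0302]
tcp_rot: [3.14, -0.001, 0.721]
contact_force: [0.4, 0.5, -0.2]
opening: 0.666
time: 30.32
tcp_pos: [0.6369, -0.2094, 0.0246]
tcp_rot: [3.142, -0.0, 0.721]
contact_force: [-0.9, 0.5, -1.1]
opening: 0.664
```

```bash
python3 -m creep '[0,0,0,0.02,0, 0,0,0,0.02,0, 0,0,0,0.02,0, 0,0,0,0.02,0, 0,0,0,0.02,0, 0,0,0,0,0, 0,0,0,0,0, 0,0,0,0,0, 0,0,0,0,0, 0,0,0,0,0]'
```

```text
time: 31.15
tcp_pos: [0.6371, -0.2094, 0.024]
tcp_rot: [3.141, -0.0, 0.721]
contact_force: [-3.5, 1.3, 8.4]
opening: 0.662
```

Contact with the tray floor (8 N). I'll open part way, because the tray walls are close, then rise.

```bash
python3 -m creep '[0.7,0,0,0,0, 0.75,0,0,0,0, 0.8,0,0,0,0, 0.85,0,0,0,0, 0.85,0,0,0,0, 0.85,0,0,0,0, 0.85,0,0,-0.05,0, 0.85,0,0,-0.2,0, 0.85,0,0,-0.5,0, 0.85,0,0,-0.8,0]'; python3 -m creep '[0.85,0,0,-1,0, 0.85,0,0,-1,0, 0.85,0,0,-1,0, 0.85,0,0,-1,0, 0.85,0,0,-1,0, 0.85,-0.5,0,-0.5,0, 0.85,-1,0,0,0, 0.85,-1,0,0,0, 0.85,-1,0,0,0, 0.85,-1,0,0,0]'; python3 -m creep '[0.85,-0.6,0,0,0, 0.85,-0.2,0,0,0, 0.85,0,0,0,0, 0.85,0,0,0,0, 0.85,0,0,0,0, 0.85,0,0,0,0, 0.85,0,0,0,0, 0.85,0,0,0,0, 0.85,0,0,0,0, 0.85,0,0,0,0]'
python3 -c "
from h import *
go(0.5,0,.2)
cv2.imwrite('pics/top17.png',r.get_image('top'))
im=r.get_image('scene');cv2.imwrite('pics/s17.png',cv2.resize(im[150:310,80:340],None,fx=3,fy=3,interpolation=cv2.INTER_CUBIC))
cv2.imwrite('pics/w17.png',r.get_image('wrist'))"
```

```text
time: 31.98
tcp_pos: [0.6357, -0.2089, 0.0595]
tcp_rot: [-3.138, 0.002, 0.721]
contact_force: [0.0, -0.7, 0.4]
opening: 0.848
time: 32.82
tcp_pos: [0.5508, -0.2847, 0.1987]
tcp_rot: [3.141, 0.0, 0.721]
contact_force: [0.5, -0.9, -0.4]
opening: 0.852
time: 33.65
tcp_pos: [0.5375, -0.2966, 0.1982]
tcp_rot: [-3.141, -0.0, 0.721]
contact_force: [-0.3, -0.4, 0.3]
opening: 0.849
t 33.65 tcp [ 0.5375 -0.2966  0.1982] rot [-180.    -0.    41.3] op 0.849 F [-0.3 -0.4  0.3] | shift units [ 6.71 -9.9  -0.07]
```

View pics/s17.png

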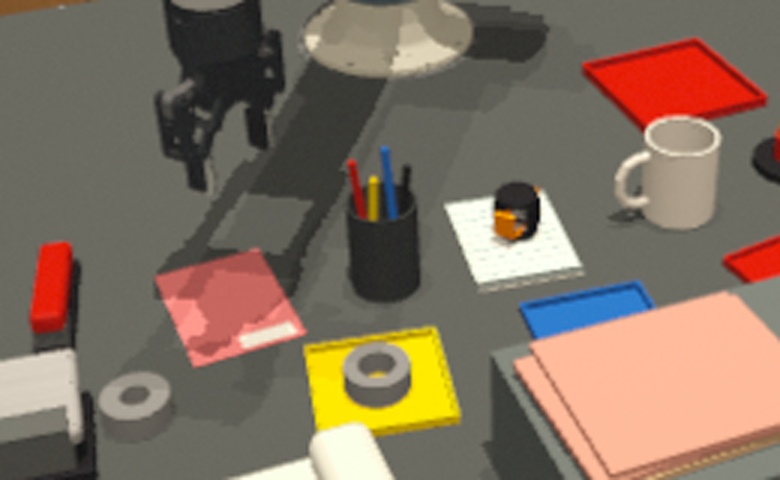

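View pics/top17.png

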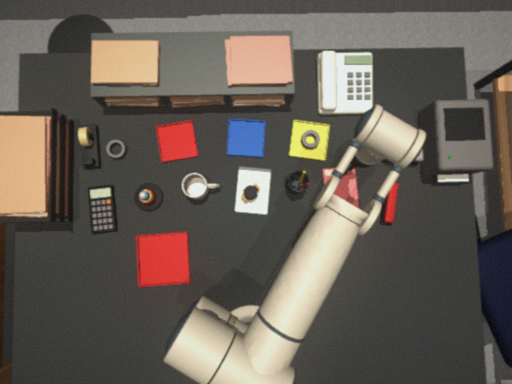

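View pics/w17.png

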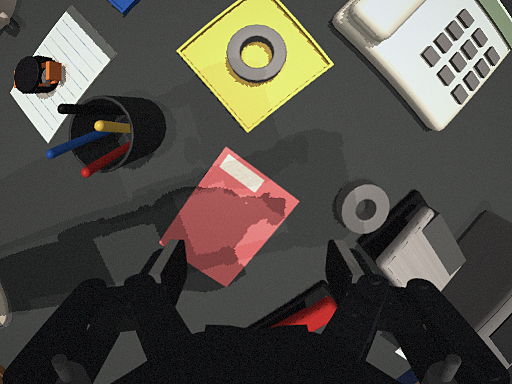

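The pictures show the ring lying flat in the centre of the yellow tray (wrist view 257,52). The cap stands upright on the notepad, everything else is where it was, and the arm is clear.

Run:
```python
from station import r
print(r.hand_in())
```

```text
the job is handed in; nothing more can be done
None
```

I squeezed the cap, lifted it off the cone and stood it upright on the notepad. The ring from the pink slip came to rest on the **yellow** step, so it now lies flat in the yellow tray. I handed the job in at about 34 s of the 67 s allowed, and it reported no verdict.

- **Ring size:** three things pointed to yellow. The bore measured about 33 mm in the picture, the ring's underside stopped at about 56 mm, and after I let go the blue step showed inside the bore with yellow below it. Contact force on the cone was about 6.5 N.
- **Last checks:** the final pictures show the ring near the centre of the yellow tray and the cap upright and released on the notepad. The other two rings and the loose items looked unmoved. The arm was clear of everything, with no contact force beyond sensor noise.
- **Disagreements:** the top camera put the cone about 5 mm and the ring about 2 mm short in x compared with the wrist camera. The wrist camera also showed a sideways offset of about 1.4 mm. I aligned the ring to the cone using the wrist camera alone, and it went over the blue step without catching.
- **Close pass:** on the way from the notepad to the slip the fingertips passed only about 5 mm above pen height near the pen pot. The pot did not move.

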